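# Unfold the burner cover across the hob

## Task

Unfold the wooden burner cover on the hob, touching things only with the fingertips or the outside of the fingers and never taking anything between them. First slide the one vessel that stands where the raised leaf will come down completely clear of that spot, upright and without lifting it, and leave it standing on the hob; then push the leaf over its spine and press it down until it lies flat on the other side, without letting it slam. Leave everything else where it stands.

Things in the scene. Friction and masses are not known exactly. Their poses are not given: they have to be found in the camera images.
- cover: Folding burner cover, fixed on the hob: two pale wooden boards hinged on a brass spine, each 180 mm along the spine (x -90..90), 140 across, 12 thick. Origin: mid-spine at hob level; x along the spine, roughly away from the robot, z up. Fixed board: y 0..140. Hinge axis: y 0, z 14 mm. The leaf comes down on y -140..0. Tops of fixed board and flat leaf at z 14 mm.
- leaf (a joint): Angle of the cover's moving leaf, rad: 0 folded onto the fixed board, 1.57 upright, 3.14 (stop) flat on the cover's -y side. Starts part raised, 0.45 to 0.9. The hinge is stiff (friction 0.17 N m, leaf 0.18 kg): the leaf stays at any angle where it is left, never falls by itself, and takes about 1 to 2.5 N square to it at its free edge to move.
- leaf_edge (a point): Middle of the leaf's free edge, in the middle of its 12 mm thickness, 140 mm from the spine. Its x runs along the spine, y points from the spine out along the leaf, z square to the leaf (up when folded, down when flat on the other side); the leaf reaches 6 mm either way along z.
- jar_honey: Glass honey jar with a dark lid, 65 mm across, 86 mm high, 0.2 to 0.4 kg. Origin: centre of its underside, z up. Stands either where the leaf comes down or beyond the cover: the three vessels (honey jar, white jar, tin) swap places.
- jar_white: Squat white jar with a white lid, 60 mm across, 90 mm high, 0.2 to 0.4 kg. Origin: centre of its underside, z up. One of the three vessels that swap places.
- tin: Small food tin, 58 mm across, 72 mm high, 0.2 to 0.4 kg. Origin: centre of its underside, z up. One of the three vessels that swap places.
- mill: Wooden pepper mill, 58 mm across, 170 mm high, standing at the back of the hob; bystander. Origin: centre of its underside.
There are look-alikes about, which are no part of the job. What is shaped like the jar_honey but red, turquoise or yellow is not meant.

How it is judged:
On the way, in this order (a step that is already met when the one before it is completed fails the run):
1. the vessel in the way stands clear of where the leaf comes down, the leaf not yet past upright ((y of jar_honey in the frame of cover below -0.1735 m or x of jar_honey in the frame of cover above 0.1235 m or x of jar_honey in the frame of cover below -0.1235 m) and (y of jar_white in the frame of cover below -0.171 m or x of jar_white in the frame of cover above 0.121 m or x of jar_white in the frame of cover below -0.121 m) and (y of tin in the frame of cover below -0.17 m or x of tin in the frame of cover above 0.12 m or x of tin in the frame of cover below -0.12 m) and value of joint leaf below 1.57 rad), for 0.2 s.
2. the leaf lies flat on the other side (value of joint leaf above 3.07 rad), for 0.2 s.
At the end, for the whole second after the job is handed in: The leaf lies flat on the other side of the spine (joint above 3.07 rad); all three vessels stand upright (within 0.1 rad), at rest, at hob level, and wholly outside the outline of the unfolded cover (by at least 1 mm) (value of joint leaf above 3.07 rad and (y of jar_honey in the frame of cover below -0.1735 m or x of jar_honey in the frame of cover above 0.1235 m or x of jar_honey in the frame of cover below -0.1235 m) and (y of jar_white in the frame of cover below -0.171 m or x of jar_white in the frame of cover above 0.121 m or x of jar_white in the frame of cover below -0.121 m) and (y of tin in the frame of cover below -0.17 m or x of tin in the frame of cover above 0.12 m or x of tin in the frame of cover below -0.12 m) and angle between each of jar_honey, jar_white, tin's own z axis and vertical below 0.1 rad and height (world z) of jar_honey between -0.01 and 0.01 m and linear speed of each of jar_honey, jar_white, tin below 0.02 m/s and height (world z) of jar_white between -0.01 and 0.01 m and height (world z) of tin between -0.01 and 0.01 m); the robot touches nothing.
It fails at once if a vessel is lifted or tipped (height (world z) of any of jar_honey, jar_white, tin above 0.02 m or angle between any of jar_honey, jar_white, tin's own z axis and vertical above 0.45 rad).
It fails at once if the leaf or a vessel is taken between the fingers ((horizontal distance between the grasp point and jar_honey below 0.02 m and z of the grasp point in the frame of jar_honey below 0.08 m) or (horizontal distance between the grasp point and jar_white below 0.02 m and z of the grasp point in the frame of jar_white below 0.084 m) or (horizontal distance between the grasp point and tin below 0.02 m and z of the grasp point in the frame of tin below 0.066 m) or (z of the grasp point in the frame of leaf_edge between -0.003 and 0.003 m and y of the grasp point in the frame of leaf_edge between -0.137 and -0.003 m and x of the grasp point in the frame of leaf_edge between -0.087 and 0.087 m)).
It fails at once if the leaf slams or is flung (faster than 4 rad/s) (velocity of joint leaf above 4 rad/s).
It fails at once if more than one vessel is moved (by over 30 mm) (distance of each of jar_honey, jar_white from where it was at the start of the episode above 0.03 m or distance of each of jar_honey, tin from where it was at the start of the episode above 0.03 m or distance of each of jar_white, tin from where it was at the start of the episode above 0.03 m).
It fails at once if the pepper mill is moved (by over 30 mm) (distance of mill from where it was at the start of the episode above 0.03 m).
It also fails if it takes over 59 s, if anything falls off the work surface, if the arm or the gripper's body presses on something with over 40 N, if the wrist force passes 120 N, or if a joint passes its speed limit or range.

## Robot

A 6-joint arm with a two-finger parallel gripper is mounted at the origin on a cart in front of the work surface, level with it; the furniture and walls round the work are solid. World frame = base frame: x ahead of the robot, y to its left, z up, the work surface at z = 0. Lengths are in m, angles in rad, forces in N, time in s.
With the tool pointing down it reaches from about 0.35 to 0.925 m from the base axis. Payload 6.4 kg.
Tool frame: the origin (TCP) lies midway between the tips of the shut fingers; the grasp point (between the pads) lies 19 mm behind it; x points along the fingers, y is the direction in which the jaws open and shut, and the axes are right-handed (so a half turn about x gives the same grasp; the last joint's range is limited). The gripper opens to 94 mm and grips with 3 to 60 N. Pads are 16 mm wide; open, the fingers measure 119 mm over their backs; the gripper's body (75 mm by 177 mm) begins 78 mm behind the grasp point.
Start: joints at [1.102, 0.245, 1.558, -0, 1.339, -0.174], TCP at [0.189, 0.622, 0.168] pointing down, gripper open.
Joint ranges: [-3.13, 3.13], [-1.02, 2.26], [0.13, 2.54], [-0.95, 4.09], [0.21, 2.88], [-2.74, 2.74]. Speed limits (rad/s): [2.57, 2.57, 3.14, 3.14, 3.14, 3.14].

## Interface

Orientations are given as a unit quaternion [x, y, z, w].
In Python, from plant import sensors, grab_frame, camera_info, manip, search_frame, outline_of, mark_of gives the robot as it stands.
- The arm moves only by the shell command python3 -m handwheel 'ROWS' [FORCE]. ROWS is JSON, one flat list of numbers, 5 for each row, row after row: the shift along the tool's x, y, z in m, then the turn about the tool's x in rad, then the opening, from 0 (shut) to 1 (fully open). A call has 1 to 8 rows; each row is the pose to reach, as a shift and turn from the pose commanded when the call began, along the tool's axes at that moment; what a row does not reach only later rows make up. A row lasts 1/12 s, in which the tool goes at most 41.7 mm and 7.16 degrees, less where a joint would pass 70% of its speed; a pose out of reach is approached as far as the arm can. A call with a gripper value outside its range is refused whole. The fingers move at their own pace and stop on an object; FORCE is the grip in N (left out, the last holds). Time passes only in rows, so rows that repeat a pose let the fingers close. It gives the time, the measured TCP pose, the force and the opening at its end, in the units of the state.
- sensors.read_state(): the state, without advancing time (a new reading comes with each control period).
- grab_frame(name): name is "side" or "top"; returns the picture (480x640x3 uint8, blue, green, red); there is no depth.
- camera_info(name): a dict with "fx", "fy", "cx", "cy" (pixels), "extrinsics" (4x4, takes a point from camera to world coordinates). Camera axes: x right, y down, z forward; pixel columns grow to the right and rows downward; lengths in m; the calibration is good to about 2 mm. A picture is of the moment at which its call begins. camera_info takes no time and is no camera call.
- manip.hand_in(): hands the job in, once; it reports no verdict.
Trained networks look in the newest picture that a camera, given by its name, has taken for a name from the list of things; names that differ only in an ending like _2 or _b are one class to them, and where a whole thing is asked for, a point or a joint stands for the part that bears it (a point fixed in the world has none). Each returns a list of dicts, best first, with "conf" (0 to 1); they miss things now and then, are a little off and sometimes report something else, mostly with a low value. They report only what shows in the picture. A call takes as long as a camera call. They do not tell look-alikes from the thing itself.
- search_frame(camera, name): "location" ([x, y, z] in m, in the coordinates of the camera as it stood for that picture, good to about 4 mm: the middle of the surface that is visible of it).
- outline_of(camera, name): "mask" (480x640 bool, what is visible of it).
- mark_of(camera, name): "location" ([x, y, z] in m, in the coordinates of the camera as it stood for that picture, good to about 4 mm: a listed point, or the origin of a listed thing).
The state is a dict: "time": time; "joints": joint angles; "joint_velocities": joint speeds; "tau": joint torques, N m; "ee_pos": TCP position; "orientation": TCP orientation; "contact_force": force on the tool from outside, world axes, zero at the start; "moment": the same for the moment, N m; "width": finger opening in m.
Only numpy, scipy, OpenCV 4.12 (cv2) and the standard library are available. Lean on these libraries where they do the work, as an engineer would, in place of code of your own. Each camera call takes 0.05 s, during which the arm holds its last target. There are 200 camera calls.

## Working session

There is one attempt and no reset: what is moved stays moved. The work goes in short steps, Python scripts to look and compute and a shell command to move; the robot and the scene stay as the last step left them, time stands still between calls to the robot, and variables do not carry over. Pictures are saved under pics/ and viewed, about 8 in all and at most 12, crops included, and the job is handed in when it is done.

```bash
mkdir -p pics; ls; cat > h.py <<'E'
import numpy as np,cv2
from plant import sensors, grab_frame, camera_info, manip, search_frame, outline_of, mark_of
from scipy.spatial.transform import Rotation as R
def w(cam,p):
    E=np.array(camera_info(cam)["extrinsics"]); return E[:3,:3]@np.array(p)+E[:3,3]
def st():
    s=sensors.read_state(); print("t",round(s["time"],2),"p",np.round(s["ee_pos"],4),"F",np.round(s["contact_force"],1),"w",round(s["width"],3)); print(np.round(R.from_quat(s["orientation"]).as_matrix(),3).tolist()); return s
E
python3 - <<'E'
from h import *
st()
ims=[]
for c in("top","side"):
    im=grab_frame(c); ims.append(im)
    for n in("cover","leaf_edge","jar_honey","jar_white","tin","mill"):
        for d in mark_of(c,n)[:3]: print(c,n,round(d["conf"],2),np.round(w(c,d["location"]),3))
cv2.imwrite("pics/a.png",cv2.resize(np.vstack(ims),None,fx=.62,fy=.62,interpolation=cv2.INTER_AREA))
E
```

```text
pics
t 0.0 p [0.1886 0.6213 0.1669] F [ 0.4 -0.1 -0.4] w 0.094
[[-0.001, 0.291, 0.957], [-0.002, 0.957, -0.291], [-1.0, -0.002, -0.0]]
top leaf_edge 0.95 [ 0.492 -0.041  0.09 ]
top jar_honey 0.87 [ 0.482 -0.252  0.   ]
top jar_honey 0.81 [ 0.584 -0.427 -0.001]
top jar_honey 0.61 [ 0.465 -0.46   0.001]
top jar_white 0.86 [ 0.664 -0.147  0.001]
top tin 0.74 [ 0.633 -0.31  -0.001]
top mill 0.74 [ 0.792  0.007 -0.001]
side cover 0.93 [ 0.48  -0.159 -0.004]
side leaf_edge 0.87 [ 0.5   -0.039  0.09 ]
side leaf_edge 0.63 [ 0.663 -0.148 -0.002]
side jar_honey 0.97 [ 0.627 -0.523  0.001]
side jar_honey 0.93 [ 0.586 -0.427 -0.001]
side jar_honey 0.84 [ 0.459 -0.454 -0.002]
side jar_white 0.76 [ 0.664 -0.15   0.002]
side tin 0.95 [ 0.634 -0.306  0.001]
side mill 0.63 [ 0.785  0.007 -0.001]
```

View pics/a.png

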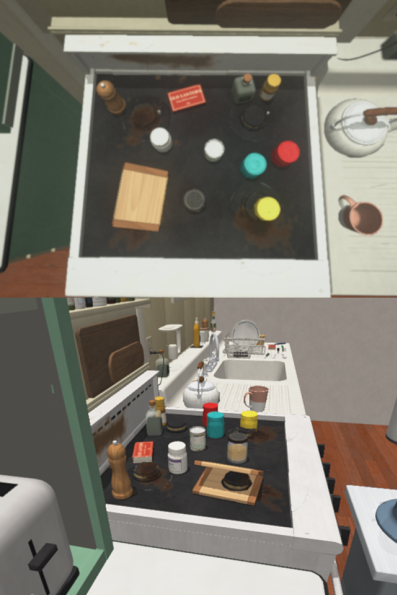

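Top picture (scaled by 0.62): the raised leaf is at about (140,197) and the dark-lidded honey jar at (193,200), on the leaf's landing side, so the honey jar is the one in the way. The white jar, tin and mill are clear of it. The cover's yaw is about -0.13 rad and the leaf angle about 0.57. I'll hover between the spine and the jar.

```bash

python3 -m handwheel '[0,-0.233,0.175,0,0.26, 0,-0.233,0.175,0,0.26, 0,-0.233,0.175,0,0.26, 0,-0.233,0.175,0,0.26, 0,-0.233,0.175,0,0.26, 0,-0.233,0.175,0,0.26, 0,-0.233,0.175,0,0.26, 0,-0.233,0.175,0,0.26]'
python3 -m handwheel '[0,-0.233,0.175,0,0.26, 0,-0.233,0.175,0,0.26, 0,-0.233,0.175,0,0.26, 0,-0.233,0.175,0,0.26, 0,-0.233,0.175,0,0.26, 0,-0.233,0.175,0,0.26, 0,-0.233,0.175,0,0.26, 0,-0.233,0.175,0,0.26]'
python3 -m handwheel '[0,-0.233,0.175,0,0.26, 0,-0.233,0.175,0,0.26, 0,-0.233,0.175,0,0.26, 0,-0.233,0.175,0,0.26, 0,-0.233,0.175,0,0.26, 0,-0.233,0.175,0,0.26, 0,-0.233,0.175,0,0.26, 0,-0.233,0.175,0,0.26]'
python3 -m handwheel '[0,0,0,0.705,0.26, 0,0,0,0.705,0.26, 0,0,0,0.705,0.26, 0,0,0,0.705,0.26, 0,0,0,0.705,0.26, 0,0,0,0.705,0.26, 0,0,0,0.705,0.26]'
python3 -m handwheel '[0,0,0,0.705,0.26, 0,0,0,0.705,0.26, 0,0,0,0.705,0.26, 0,0,0,0.705,0.26, 0,0,0,0.705,0.26, 0,0,0,0.705,0.26, 0,0,0,0.705,0.26]'
python3 - <<'E'
from h import *
st()
ims=[]
for c in("top","side"):
    im=grab_frame(c); ims.append(im)
    for n in("cover","leaf_edge","jar_honey"):
        for d in mark_of(c,n)[:3]: print(c,n,round(d["conf"],2),np.round(w(c,d["location"]),3))
cv2.imwrite("pics/b.png",np.hstack([ims[0][160:460,150:450],ims[1][160:460,180:480]]))
E
```

```text
time: 1.37
ee_pos: [0.2904, 0.3436, 0.1678]
orientation: [0.106, 0.699, -0.107, 0.7]
contact_force: [-0.2, 0.0, 0.7]
width: 0.0442
time: 2.03
ee_pos: [0.3905, 0.0688, 0.1687]
orientation: [0.107, 0.698, -0.108, 0.7]
contact_force: [-0.6, -0.2, 0.5]
width: 0.0243
time: 2.7
ee_pos: [0.49, -0.2041, 0.1677]
orientation: [0.105, 0.699, -0.106, 0.699]
contact_force: [-0.8, -0.2, 0.1]
width: 0.0245
time: 3.28
ee_pos: [0.4885, -0.1979, 0.168]
orientation: [0.339, 0.621, -0.339, 0.621]
contact_force: [-0.4, 0.4, -0.0]
width: 0.0245
time: 3.87
ee_pos: [0.4884, -0.1984, 0.168]
orientation: [0.532, 0.466, -0.532, 0.466]
contact_force: [-0.2, -0.4, 0.8]
width: 0.0247
t 3.87 p [ 0.4884 -0.1984  0.168 ] F [-0.2 -0.4  0.8] w 0.025
[[0.0, 0.991, -0.132], [0.0, -0.132, -0.991], [-1.0, 0.0, -0.0]]
top leaf_edge 0.87 [ 0.495 -0.041  0.09 ]
top jar_honey 0.93 [ 0.466 -0.461 -0.001]
top jar_honey 0.91 [ 0.623 -0.526 -0.001]
top jar_honey 0.78 [ 0.584 -0.424 -0.004]
side cover 0.75 [ 0.477 -0.158 -0.003]
side leaf_edge 0.83 [ 0.495 -0.041  0.09 ]
side jar_honey 0.92 [ 0.484 -0.252 -0.   ]
side jar_honey 0.69 [ 0.591 -0.429 -0.003]
side jar_honey 0.64 [ 0.458 -0.457  0.001]
```

View pics/b.png

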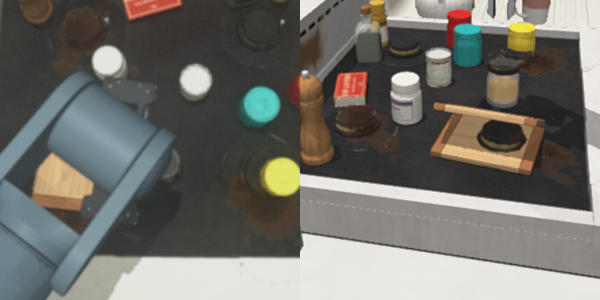

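```bash

python3 - <<'E'
from h import *
im=grab_frame("side"); k=camera_info("side"); E=np.array(k["extrinsics"]); print(np.round(E,2).tolist())
c=np.array([.479,-.159,0]);X=np.array([.991,-.133,0]);Y=np.array([.133,.991,0]);Z=np.array([0,0,1])
def pr(p):
    q=np.linalg.inv(E)@np.r_[p,1]; return int(q[0]/q[2]*k["fx"]+k["cx"]),int(q[1]/q[2]*k["fy"]+k["cy"])
th=.57
for x in(-.09,.09):
    for p,col in((c+x*X+.014*Z,(0,0,255)),(c+x*X+.14*Y+.014*Z,(0,255,0)),(c+x*X+.14*np.cos(th)*Y+(.014+.14*np.sin(th))*Z,(255,0,0))): cv2.circle(im,pr(p),3,col,-1)
t=np.array([.488,-.2,.168]); print(pr(t)); cv2.circle(im,pr(t),4,(255,0,255),2)
cv2.imwrite("pics/c.png",cv2.resize(im[60:420,100:560],None,fx=1.6,fy=1.6))
E
```

```text
[[-0.98, -0.08, 0.19, 0.41], [-0.21, 0.45, -0.87, 0.69], [-0.01, -0.89, -0.46, 0.55], [0.0, 0.0, 0.0, 1.0]]
(379, 195)
```

View pics/c.png

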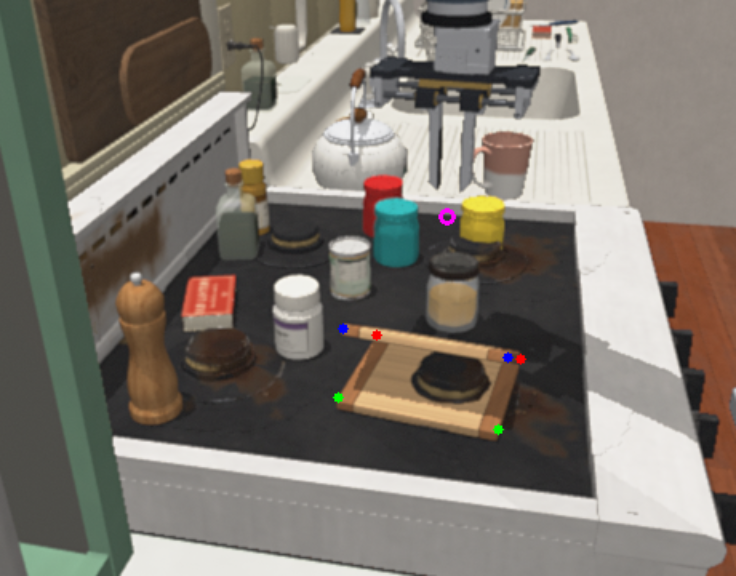

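The overlay matches the side view: the cover is seen along the leaf's plane and the honey jar is behind it. The gripper's fingertips, at about (450,190), are above the gap between them. Descending.

```bash

python3 -m handwheel '[0.04,0.001,0,0,0.26, 0.08,0.001,0,0,0.26, 0.11,0.001,0,0,0.26, 0.133,0.001,0,0,0.26, 0.133,0.001,0,0,0.26]'
python3 - <<'E'
from h import *
st()
im=grab_frame("side")
cv2.imwrite("pics/d.png",cv2.resize(im[130:350,250:500],None,fx=2.4,fy=2.4))
E
```

```text
time: 4.73
ee_pos: [0.4852, -0.197, 0.0297]
orientation: [-0.531, -0.469, 0.533, -0.462]
contact_force: [-0.2, 1.3, -0.9]
width: 0.0245
t 4.73 p [ 0.4852 -0.197   0.0297] F [-0.2  1.3 -0.9] w 0.025
[[-0.009, 0.991, -0.133], [0.006, -0.133, -0.991], [-1.0, -0.009, -0.005]]
```

View pics/d.png

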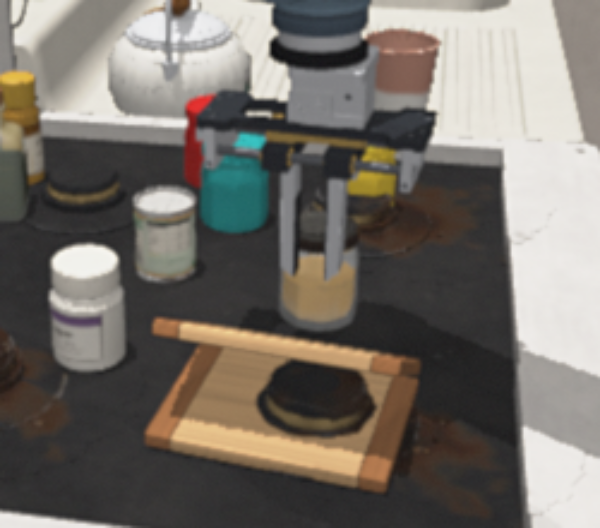

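The tips are in front of the jar's side, between it and the spine. I'll go slightly lower, then push slowly along tool z.

```bash

python3 -m handwheel '[0.012,0,0,0,0.26, 0.012,0,0.005,0,0.26, 0.012,0,0.01,0,0.26, 0.012,0,0.015,0,0.26, 0.012,0,0.02,0,0.26, 0.012,0,0.025,0,0.26, 0.012,0,0.03,0,0.26, 0.012,0,0.035,0,0.26]'
python3 -m handwheel '[0,0,0.005,0,0.26, 0,0,0.01,0,0.26, 0,0,0.015,0,0.26, 0,0,0.02,0,0.26, 0,0,0.025,0,0.26, 0,0,0.03,0,0.26, 0,0,0.035,0,0.26, 0,0,0.04,0,0.26]'
python3 - <<'E'
from h import *
st()
im=grab_frame("side")
for d in mark_of("side","jar_honey")[:4]: print(round(d["conf"],2),np.round(w("side",d["location"]),3))
cv2.imwrite("pics/e.png",cv2.resize(im[130:350,250:500],None,fx=2.4,fy=2.4))
E
```

```text
time: 5.45
ee_pos: [0.4848, -0.2348, 0.0235]
orientation: [0.533, 0.465, -0.532, 0.466]
contact_force: [0.7, 4.0, 3.8]
width: 0.0244
time: 6.12
ee_pos: [0.479, -0.2743, 0.0229]
orientation: [-0.532, -0.465, 0.532, -0.465]
contact_force: [0.4, 3.6, 3.3]
width: 0.0243
t 6.12 p [ 0.479  -0.2743  0.0229] F [0.4 3.6 3.3] w 0.024
[[-0.0, 0.991, -0.134], [0.0, -0.134, -0.991], [-1.0, -0.0, -0.0]]
0.94 [ 0.475 -0.313  0.001]
0.94 [ 0.459 -0.455 -0.002]
0.79 [ 0.584 -0.427 -0.002]
0.7 [ 0.626 -0.518  0.001]
```

View pics/e.png

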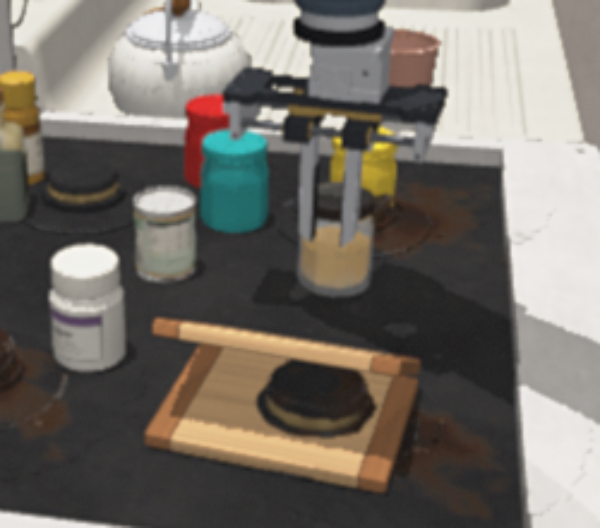

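The jar is upright and sliding, now at y' ≈ -0.153. I'll push another 40 mm, then back off and rise.

```bash

python3 -m handwheel '[0,0,0.005,0,0.26, 0,0,0.01,0,0.26, 0,0,0.015,0,0.26, 0,0,0.02,0,0.26, 0,0,0.025,0,0.26, 0,0,0.03,0,0.26, 0,0,0.035,0,0.26, 0,0,0.041,0,0.26]'
python3 -m handwheel '[0,0,0,0,0.26, 0,0,-0.01,0,0.26, 0,0,-0.025,0,0.26, 0,0,-0.04,0,0.26, -0.03,0,-0.04,0,0.26, -0.07,0,-0.04,0,0, -0.11,0,-0.04,0,0, -0.145,0,-0.04,0,0]'
python3 - <<'E'
from h import *
st()
C=np.array([.479,-.159,0]);X=np.array([.991,-.133,0]);Y=np.array([.133,.991,0])
for c in("side","top"):
    grab_frame(c)
    for n in("jar_honey","leaf_edge"):
        for d in mark_of(c,n)[:4]:
            p=w(c,d["location"]); print(c,n,round(d["conf"],2),np.round(p,3),np.round([(p-C)@X,(p-C)@Y],3))
E
```

```text
time: 6.88
ee_pos: [0.4735, -0.3149, 0.0229]
orientation: [0.532, 0.465, -0.532, 0.465]
contact_force: [0.8, 2.8, 0.9]
width: 0.0243
time: 7.55
ee_pos: [0.4792, -0.273, 0.1701]
orientation: [-0.532, -0.466, 0.532, -0.466]
contact_force: [2.0, -0.6, 0.1]
width: 0.0078
t 7.55 p [ 0.4792 -0.273   0.1701] F [ 2.  -0.6  0.1] w 0.008
[[0.001, 0.991, -0.132], [-0.001, -0.132, -0.991], [-1.0, 0.001, 0.001]]
side jar_honey 0.88 [ 0.458 -0.454 -0.001] [ 0.018 -0.295]
side jar_honey 0.88 [ 0.625 -0.52   0.002] [ 0.193 -0.338]
side jar_honey 0.68 [ 0.468 -0.355 -0.003] [ 0.015 -0.196]
side jar_honey 0.64 [ 0.586 -0.427 -0.002] [ 0.141 -0.252]
side leaf_edge 0.69 [ 0.499 -0.036  0.091] [0.003 0.124]
top jar_honey 0.92 [ 0.464 -0.461 -0.001] [ 0.026 -0.302]
top jar_honey 0.87 [ 0.623 -0.524 -0.003] [ 0.191 -0.343]
top jar_honey 0.64 [ 0.585 -0.425 -0.002] [ 0.14  -0.249]
top leaf_edge 0.6 [ 0.492 -0.042  0.089] [-0.002  0.118]
```

The honey jar stands at y' ≈ -0.196, which is clear. Next I'll go over the leaf to the +y side, descend outside its free edge, and check.

```bash

python3 -m handwheel '[0,-0.015,-0.04,0,0, 0,-0.015,-0.08,0,0, 0,-0.015,-0.12,0,0, 0,-0.015,-0.16,0,0, 0,-0.015,-0.2,0,0, 0,-0.015,-0.24,0,0, 0,-0.015,-0.265,0,0, 0,-0.015,-0.265,0,0]'
python3 -m handwheel '[0,0,0,0,0, 0.03,0,0,0,0, 0.06,0,0,0,0, 0.09,0,0,0,0, 0.115,0,0,0,0, 0.115,0,0,0,0]'
python3 - <<'E'
from h import *
s=st()
C=np.array([.479,-.159,0]);X=np.array([.991,-.133,0]);Y=np.array([.133,.991,0])
p=s["ee_pos"]-C;print(p@X,p@Y)
im=grab_frame("side")
for n in("jar_honey","leaf_edge"):
        for d in mark_of("side",n)[:4]:
            p=w("side",d["location"]); print(n,round(d["conf"],2),np.round(p,3),np.round([(p-C)@X,(p-C)@Y],3))
cv2.imwrite("pics/f.png",cv2.resize(im[130:380,220:500],None,fx=2.1,fy=2.1))
E
```

```text
time: 8.52
ee_pos: [0.4979, -0.0057, 0.1655]
orientation: [-0.53, -0.468, 0.532, -0.465]
contact_force: [1.0, -0.2, -0.8]
width: 0.0003
time: 9.02
ee_pos: [0.4939, -0.0103, 0.0466]
orientation: [-0.53, -0.468, 0.535, -0.461]
contact_force: [-0.7, 0.4, -0.1]
width: 0.0006
t 9.02 p [ 0.4939 -0.0103  0.0466] F [-0.7  0.4 -0.1] w 0.001
[[-0.012, 0.991, -0.136], [0.003, -0.136, -0.991], [-1.0, -0.013, -0.001]]
-0.005004754116241494 0.14931501563056337
jar_honey 0.83 [ 0.627 -0.52   0.001] [ 0.195 -0.338]
jar_honey 0.75 [ 0.471 -0.352  0.   ] [ 0.018 -0.192]
jar_honey 0.51 [ 0.5   -0.039  0.092] [0.005 0.121]
jar_honey 0.31 [0.787 0.007 0.002] [0.283 0.206]
leaf_edge 0.72 [ 0.5  -0.04  0.09] [0.005 0.121]
```

View pics/f.png

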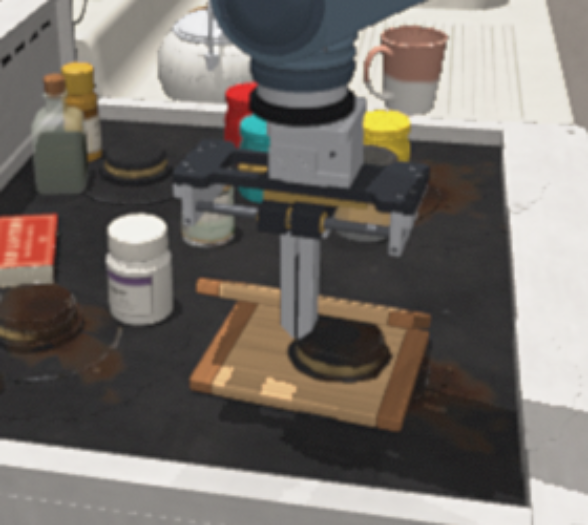

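Fingers are in place outside the leaf's free edge, with the tips below it. I'll start the arc.

```bash

python3 -m handwheel '[0,0,0.01,0,0, 0,0,0.02,0,0, -0.008,0,0.03,0,0, -0.018,0,0.04,0,0, -0.028,0,0.05,0,0, -0.038,0,0.06,0,0, -0.046,0,0.07,0,0, -0.052,0,0.08,0,0]'
python3 - <<'E'
from h import *
s=st()
C=np.array([.479,-.159,0]);X=np.array([.991,-.133,0]);Y=np.array([.133,.991,0])
p=s["ee_pos"]-C;print(p@X,p@Y)
im=grab_frame("side")
for d in mark_of("side","leaf_edge")[:2]:
            p=w("side",d["location"]); print(round(d["conf"],2),np.round(p,3),np.round([(p-C)@X,(p-C)@Y],3))
E
```

```text
time: 9.83
ee_pos: [0.4893, -0.0914, 0.1068]
orientation: [0.533, 0.464, -0.532, 0.466]
contact_force: [0.1, -0.4, 0.7]
width: 0.0002
t 9.83 p [ 0.4893 -0.0914  0.1068] F [ 0.1 -0.4  0.7] w 0.0
[[0.002, 0.991, -0.134], [-0.002, -0.134, -0.991], [-1.0, 0.003, 0.001]]
0.0012616044099790953 0.06837547138217276
0.66 [ 0.493 -0.078  0.128] [0.003 0.082]
```

```bash

python3 - <<'E'
from h import *
im=grab_frame("side"); im2=grab_frame("top")
cv2.imwrite("pics/g.png",np.hstack([cv2.resize(im[180:380,270:470],None,fx=2,fy=2),cv2.resize(im2[180:400,150:370],(400,400))]))
E
```

```text
(no output)
```

View pics/g.png

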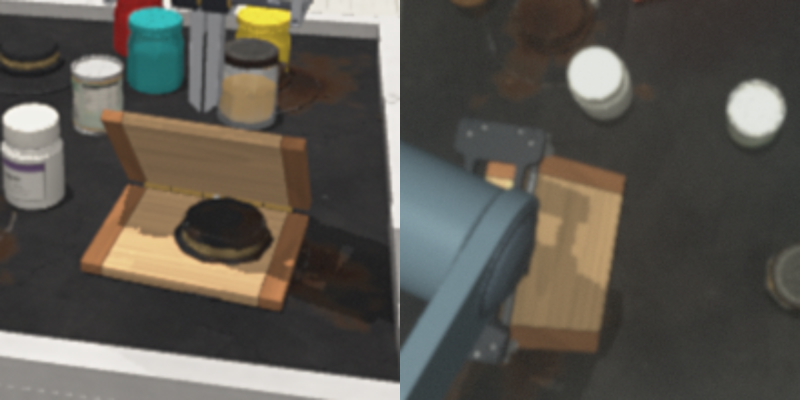

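The side picture (left half) shows the leaf at about 0.9 rad with its top edge near (200,125). The fingertips end at (203,108), above and beyond that edge, so they slipped over it. The real tips seem higher than the reported TCP. I'll work out the offset from earlier pixels.

```bash

python3 - <<'E'
from h import *
k=camera_info("side"); E=np.array(k["extrinsics"])
def pr(p):
    q=np.linalg.inv(E)@np.r_[p,1]; return np.array([q[0]/q[2]*k["fx"]+k["cx"],q[1]/q[2]*k["fy"]+k["cy"]])
for px,t in(((362,289),(.4939,-.0103,.0466)),((380.4,245),(.4852,-.197,.0297)),((371.5,234),(.4893,-.0914,.1068)),((380,178),(.488,-.2,.168))):
    print(px,[(d,np.round(pr(np.array(t)+[0,0,d])).tolist()) for d in(0,.02,.03,.04)])
st()
E
```

```text
(362, 289) [(0, [362.0, 306.0]), (0.02, [362.0, 296.0]), (0.03, [362.0, 291.0]), (0.04, [362.0, 286.0])]
(380.4, 245) [(0, [378.0, 260.0]), (0.02, [379.0, 251.0]), (0.03, [379.0, 247.0]), (0.04, [379.0, 242.0])]
(371.5, 234) [(0, [371.0, 252.0]), (0.02, [372.0, 242.0]), (0.03, [372.0, 237.0]), (0.04, [372.0, 231.0])]
(380, 178) [(0, [380.0, 196.0]), (0.02, [380.0, 186.0]), (0.03, [381.0, 181.0]), (0.04, [381.0, 176.0])]
t 10.03 p [ 0.4885 -0.09    0.1047] F [-0.7 -0.3  0.3] w 0.0
[[-0.0, 0.991, -0.135], [0.0, -0.135, -0.991], [-1.0, -0.0, -0.0]]
```

In four pictures the real tip sits about 34 mm above the reported z, while x and y agree. I'll retreat up and back, go lower by that amount, and redo the arc.

```bash

python3 -m handwheel '[-0.03,0,0,0,0, -0.03,0,-0.03,0,0, -0.03,0,-0.055,0,0, -0.01,0,-0.055,0,0, 0.02,0,-0.055,0,0, 0.045,0,-0.055,0,0, 0.056,0,-0.055,0,0, 0.056,0,-0.055,0,0]'
python3 -m handwheel '[0,0,0.01,0,0, 0,0,0.02,0,0, -0.003,0,0.03,0,0, -0.01,0,0.04,0,0, -0.017,0,0.05,0,0, -0.022,0,0.06,0,0, -0.026,0,0.07,0,0, -0.029,0,0.08,0,0]'
cat > q.py <<'E'
from h import *
s=st()
C=np.array([.479,-.159,0]);X=np.array([.991,-.133,0]);Y=np.array([.133,.991,0])
p=s["ee_pos"]-C;print(p@X,p@Y)
for c in("side","top"):
    grab_frame(c)
    for d in mark_of(c,"leaf_edge")[:2]:
            p=w(c,d["location"])-C; y=p@Y; print(c,round(d["conf"],2),np.round([p@X,y,p[2]],3),"th",round(np.arctan2(p[2]-.014,y)-.043,2))
E
python3 q.py
```

```text
time: 10.7
ee_pos: [0.4931, -0.0339, 0.0454]
orientation: [-0.531, -0.468, 0.534, -0.463]
contact_force: [-0.4, 0.1, -0.7]
width: 0.0004
time: 11.37
ee_pos: [0.4857, -0.1157, 0.079]
orientation: [0.533, 0.465, -0.532, 0.466]
contact_force: [0.8, 0.9, -0.8]
width: 0.0004
t 11.37 p [ 0.4857 -0.1157  0.079 ] F [ 0.8  0.9 -0.8] w 0.0
[[0.001, 0.991, -0.134], [-0.001, -0.134, -0.991], [-1.0, 0.001, 0.0]]
0.0008596107552740198 0.0438104343625797
top 0.7 [0.    0.023 0.151] th 1.36
```

```bash

python3 -m handwheel '[-0.003,0,0.01,0,0, -0.005,0,0.02,0,0, -0.006,0,0.03,0,0, -0.005,0,0.04,0,0, -0.004,0,0.05,0,0, -0.002,0,0.06,0,0, 0.001,0,0.07,0,0, 0.005,0,0.08,0,0]'
python3 q.py
```

```text
time: 12.23
ee_pos: [0.4746, -0.1947, 0.0726]
orientation: [0.532, 0.465, -0.532, 0.465]
contact_force: [0.2, 0.8, -0.7]
width: 0.0003
t 12.23 p [ 0.4746 -0.1947  0.0726] F [ 0.2  0.8 -0.7] w 0.0
[[0.0, 0.991, -0.134], [-0.0, -0.134, -0.991], [-1.0, 0.0, 0.0]]
0.0004071874421721789 -0.035972206402999626
side 0.61 [ 0.005 -0.067  0.135] th 2.04
```

Leaf at 2.04 rad, as planned. Continuing down.

```bash

python3 -m handwheel '[0.004,0,0.008,0,0, 0.009,0,0.016,0,0, 0.016,0,0.024,0,0, 0.023,0,0.031,0,0, 0.03,0,0.037,0,0, 0.0385,0,0.043,0,0, 0.047,0,0.047,0,0, 0.0565,0,0.051,0,0]'
python3 q.py
```

```text
time: 13.1
ee_pos: [0.4678, -0.2448, 0.0156]
orientation: [-0.532, -0.465, 0.532, -0.465]
contact_force: [0.0, 0.3, 0.4]
width: 0.0003
t 13.1 p [ 0.4678 -0.2448  0.0156] F [0.  0.3 0.4] w 0.0
[[-0.0, 0.991, -0.134], [-0.0, -0.134, -0.991], [-1.0, -0.0, 0.0]]
0.00033766635662151046 -0.0865278825085558
side 0.79 [ 0.004 -0.128  0.061] th 2.75
```

```bash

python3 -m handwheel '[0.007,0,0.003,0,0, 0.013,0,0.004,0,0, 0.018,0,0.005,0,0, 0.022,0,0.006,0,0, 0.026,0,0.006,0,0, 0.029,0,0.006,0,0, 0.031,0,0.006,0,0, 0.031,0,0.006,0,0]'
python3 q.py
```

```text
time: 13.97
ee_pos: [0.4668, -0.2498, -0.0151]
orientation: [-0.532, -0.466, 0.532, -0.465]
contact_force: [0.4, -0.0, -0.4]
width: 0.0005
t 13.97 p [ 0.4668 -0.2498 -0.0151] F [ 0.4 -0.  -0.4] w 0.0
[[-0.001, 0.991, -0.134], [0.001, -0.134, -0.991], [-1.0, -0.001, -0.001]]
9.652508484187666e-07 -0.091555724525464
side 0.66 [ 0.003 -0.136  0.02 ] th 3.05
```

```bash

python3 -m handwheel '[0.002,0,0,0,0, 0.004,0,0,0,0, 0.005,0,0,0,0, 0.006,0,0,0,0, 0.006,0,0,0,0]'
python3 q.py
```

```text
time: 14.58
ee_pos: [0.467, -0.25, -0.0208]
orientation: [-0.532, -0.466, 0.532, -0.465]
contact_force: [0.5, 0.1, 0.4]
width: 0.0002
t 14.58 p [ 0.467  -0.25   -0.0208] F [0.5 0.1 0.4] w 0.0
[[-0.0, 0.991, -0.134], [0.0, -0.134, -0.991], [-1.0, -0.0, -0.0]]
0.00022169859102814417 -0.0917341968074228
side 0.71 [ 0.005 -0.135  0.013] th -3.18
top 0.29 [0.005 0.002 0.001] th -1.49
```

```bash

python3 -m handwheel '[0.002,0,0,0,0, 0.003,0,0,0,0, 0.003,0,0,0,0]'
python3 -m handwheel '[0.002,0,0,0,0, 0.003,0,0,0,0, 0.003,0,0,0,0]'
python3 q.py
```

```text
time: 15.03
ee_pos: [0.4672, -0.2501, -0.0233]
orientation: [-0.532, -0.465, 0.532, -0.465]
contact_force: [-0.4, 1.5, 2.4]
width: 0.0004
time: 15.28
ee_pos: [0.4673, -0.2502, -0.0236]
orientation: [-0.532, -0.466, 0.532, -0.465]
contact_force: [-9.5, 6.7, 25.0]
width: 0.0003
t 15.28 p [ 0.4673 -0.2502 -0.0236] F [-9.5  6.7 25. ] w 0.0
[[-0.002, 0.991, -0.133], [0.001, -0.133, -0.991], [-1.0, -0.002, -0.001]]
0.000539217396627184 -0.0919253822368761
side 0.7 [ 0.003 -0.138  0.008] th -3.14
```

The force jumped to 25 N at z -0.0236, so the leaf is against its stop and flat. I'll lift straight up, retreat and check.

```bash

python3 -m handwheel '[-0.006,0,0,0,0, -0.02,0,0,0,0, -0.05,0,0,0,0, -0.09,0,0,0,0, -0.13,0,0,0,0, -0.17,0,0,0,0, -0.2,0,0,0,0]'
python3 -m handwheel '[-0.02,0,-0.04,0,0, -0.04,0,-0.08,0,0, -0.04,0,-0.12,0,0, -0.04,0,-0.16,0,0, -0.04,0,-0.2,0,0, -0.04,0,-0.24,0,0, -0.04,0,-0.28,0,0, -0.04,0,-0.32,0,0]'
python3 q.py
python3 - <<'E'
from h import *
C=np.array([.479,-.159,0]);X=np.array([.991,-.133,0]);Y=np.array([.133,.991,0])
ims=[]
for c in("side","top"):
    ims.append(grab_frame(c))
    for n in("jar_honey","jar_white","tin","mill"):
        for d in mark_of(c,n)[:4]:
            p=w(c,d["location"]); print(c,n,round(d["conf"],2),np.round(p,3),np.round([(p-C)@X,(p-C)@Y],3))
cv2.imwrite("pics/h.png",np.hstack([cv2.resize(ims[0][180:380,250:450],None,fx=2,fy=2),cv2.resize(ims[1][180:400,150:370],(400,400))]))
E
```

```text
time: 16.07
ee_pos: [0.4679, -0.2506, 0.177]
orientation: [0.533, 0.464, -0.532, 0.467]
contact_force: [0.4, -0.5, -0.1]
width: 0.0006
time: 16.73
ee_pos: [0.5097, 0.0691, 0.2133]
orientation: [0.532, 0.465, -0.532, 0.466]
contact_force: [0.7, -0.3, -0.4]
width: 0.0004
t 16.73 p [0.5097 0.0691 0.2133] F [ 0.7 -0.3 -0.4] w 0.0
[[0.0, 0.991, -0.134], [-0.0, -0.134, -0.991], [-1.0, 0.0, -0.0]]
8.121485310649476e-05 0.2301687561430617
side 0.98 [ 0.001 -0.135  0.007] th -3.13
top 0.79 [-0.002 -0.138  0.006] th -3.13
side jar_honey 0.97 [ 0.469 -0.354 -0.   ] [ 0.016 -0.194]
side jar_honey 0.95 [ 0.458 -0.455 -0.004] [ 0.019 -0.296]
side jar_honey 0.8 [ 0.626 -0.52   0.002] [ 0.194 -0.338]
side jar_honey 0.74 [ 0.584 -0.43  -0.001] [ 0.14  -0.255]
side jar_white 0.91 [ 0.663 -0.146  0.001] [0.181 0.037]
side mill 0.66 [0.789 0.008 0.003] [0.285 0.206]
top jar_honey 0.9 [ 0.47  -0.356  0.002] [ 0.017 -0.196]
top jar_honey 0.79 [ 0.463 -0.46   0.   ] [ 0.024 -0.3  ]
top jar_honey 0.74 [ 0.586 -0.425 -0.002] [ 0.142 -0.249]
top jar_honey 0.73 [ 0.623 -0.525 -0.001] [ 0.191 -0.343]
top jar_white 0.96 [ 0.664 -0.149 -0.002] [0.182 0.035]
top tin 0.94 [ 0.634 -0.312 -0.004] [ 0.174 -0.131]
```

View pics/h.png

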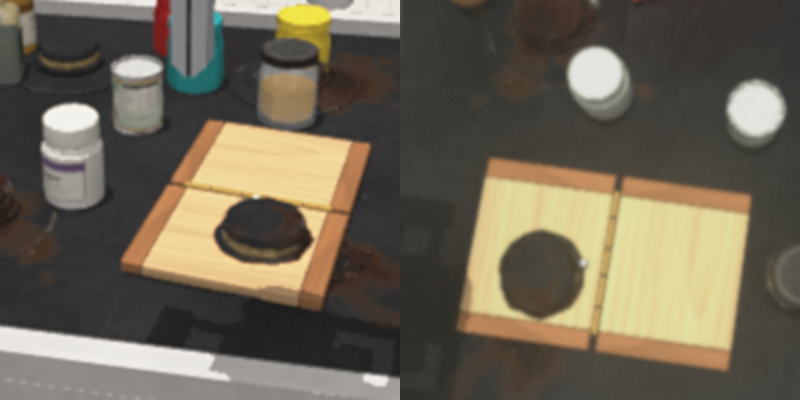

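The cover lies fully unfolded, and the jar stands upright past the leaf's edge with a visible gap. Everything else is in place and the arm touches nothing.

```bash
python3 -c "
from h import *
print(manip.hand_in())"
```

```text
the job is handed in; nothing more can be done
None
```

The burner cover is unfolded and flat, the honey jar stands clear of it, and I handed the job in at about 17 s of the 59 s allowed. `hand_in` reports no verdict.

- **Jar:** the honey jar was the vessel in the way. I slid it upright about 100 mm with the fingertips, the gripper open only about 24 mm. The last checks put it at y ≈ -0.195 m in the cover's frame, against the -0.1735 m needed.
- **Leaf:** I pushed it over the spine with shut fingers and pressed it to its stop. The press read 25 N upward (about 28 N in all). After retreating, both cameras put the free edge at z ≈ 6–7 mm, about 3.14 rad, and the picture shows it flat.
- **Everything else:** the white jar, tin and mill are within a few millimetres of where they started. The arm stands clear, with force readings down to noise.

**What disagreed:** in the side camera the real fingertips sat about 34 mm above the reported tool height. Because of that, my first push slipped over the leaf's edge at about 0.9 rad. It did no harm, and I corrected for the offset on the second try.

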